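# Call for stock at the empty red bin

### The job

The red bin on the bench has all but run out of bolts. Take the orange-handled stylus out of its wooden stand and push the white recessed call button in the red bin's call box fully down with the stylus tip, not with the fingers, without pressing the blue or yellow bin's call button. Then hang the stylus back upright in its stand, fully home, and let go.

Things in the scene. Friction and masses are not known exactly. Their poses are not given: they have to be found in the camera images.
- stylus_grip (a point): Middle of the stylus's orange handle (26 mm diameter, 65 mm long). Round upright tool of 90 g, z axis up from tip to handle end. Below the handle a black flange (56 mm diameter, 5 mm thick), then a flat-ended steel shank 10 mm in diameter. Tip 107.5 mm, flange underside 37.5 mm and top 32.5 mm below this point; handle end 32.5 mm above. Starts hanging in the stand by its flange.
- stand_seat (a point): Centre of the hole mouth in the top of the fixed wooden stylus stand, 85 mm above the table, z up. Block 80 x 80 x 85 mm; hole 30 mm in diameter, 80 mm deep, 2 mm chamfer. With the stylus home its flange lies on this top face, so the handle's middle is 37.5 mm above this point.
- red_button (a point): Top centre of the red bin's white push button (cap 25 mm diameter, moves with it), 39 mm above the table when up, in a round recess 30 mm wide, 16 mm below the top of a black call box 55 mm high, 70 mm along x, 90 mm along y, edged in red. z up; x points to the fixed red bin behind the box (170 mm along x, 110 wide, 75 high, centre 123 mm along x).
- call_red (a joint): How far the red bin's button cap is pressed, in m: 0 = up, 0.006 = fully down (straight down). Its spring pushes it back up; it takes about 1.5 N to start and 5 N to be fully down.
- call_blue (a joint): Leave alone: the same push-button cap (travel 6 mm, joint value grows as it is pressed, 0 = up) in the call box of the blue bin. That unit has the same build as the red one, stands roughly parallel to it, and its bin is full of bolts.
- call_yellow (a joint): Leave alone: the same push-button cap (travel 6 mm, joint value grows as it is pressed, 0 = up) in the call box of the yellow bin. That unit has the same build as the red one, stands roughly parallel to it, and its bin is full of bolts.
There are look-alikes about, which are no part of the job. What is meant by the part that bears stylus_grip is not green, purple or turquoise, and is the larger of those in its own colour.

How it is judged:
On the way:
1. the red bin's call button is pushed down with the stylus (at least 4.5 of its 6 mm) (value of joint call_red above 0.0045 m and contact force between stylus and call_red above 0.5 N), for 0.05 s.
At the end, for the whole second after the job is handed in: The stylus hangs at rest in its stand, upright within 10 degrees, its handle's middle within 20 mm sideways of the hole's centre and within 6 mm of its home height (122.5 mm above the table); the red button is back up (less than 1.5 mm down) (horizontal distance between stylus_grip and stand_seat below 0.02 m and height (world z) of stylus_grip between 0.1165 and 0.1285 m and angle between stylus_grip's own z axis and vertical below 0.17 rad and linear speed of stylus below 0.03 m/s and value of joint call_red below 0.0015 m); the robot touches nothing.
It fails at once if the blue or yellow bin's call button is pressed (more than 2 mm) (value of joint any of call_blue, call_yellow above 0.002 m).
It fails at once if the red bin's call button is pushed with the fingers (more than 1 N) (contact force between the fingers and call_red above 1 N).
It also fails if it takes over 54 s, if anything falls off the work surface, if the arm or the gripper's body presses on something with over 40 N, if the wrist force passes 120 N, or if a joint passes its speed limit or range.

### The arm

A 6-joint arm with a two-finger parallel gripper is mounted at the origin on the work surface. World frame = base frame: x ahead of the robot, y to its left, z up, the work surface at z = 0. Lengths are in m, angles in rad, forces in N, time in s.
With the tool pointing down it reaches from about 0.25 to 0.775 m from the base axis. Payload 4 kg.
Tool frame: the origin (TCP) lies at the very end of the fingers, on their centre line; the grasp point (between the pads) lies 19 mm behind it; z points along the fingers, y is the line along which they close (so a half turn about z gives the same grasp; the last joint's range is limited). The gripper opens to 94 mm and grips with 3 to 60 N. Pads are 16 mm wide; open, the fingers measure 119 mm over their backs; the gripper's body (75 mm by 177 mm) begins 78 mm behind the grasp point.
Start: joints at [1.122, 0.087, 1.371, -0, 1.684, -0.103], TCP at [0.186, 0.517, 0.206] pointing down, gripper open.
Joint ranges: [-3.1, 3.1], [-0.76, 2.03], [0.27, 2.55], [-1.08, 4.22], [0.17, 2.65], [-2.57, 2.57]. Speed limits (rad/s): [2.79, 2.79, 3.14, 3.14, 3.14, 3.14].

### API

Orientations are given as [roll, pitch, yaw] about the fixed x, y, z axes, in that order (R = Rz(yaw) Ry(pitch) Rx(roll)).
In Python, from bench import robot, vision gives the robot as it stands.
- The arm moves only by the shell command python3 -m crank 'ROWS'. ROWS is JSON, a list of rows, each a list of 3 entries, a list of its own where there are three numbers: the closure, from 0 (fully open) to 1 (shut), then the shift along the tool's x, y, z in m, then the turn, a rotation vector about the tool's x, y, z in degrees. A call has 1 to 8 rows; each row shifts and turns the commanded pose from where the row before left it, along the tool's axes as they then stand; what a row does not reach is not made up. A row lasts 1/10 s, in which the tool goes at most 50 mm and 8.59 degrees, less where a joint would pass 70% of its speed; a pose out of reach is approached as far as the arm can. A call with a gripper value outside its range is refused whole. The fingers move at their own pace and stop on an object; the grip force is fixed at half the most. Time passes only in rows, so rows that do not move let the fingers close. It gives the time, the measured TCP pose, the force, the opening and the grip force at its end, in the units of the state.
- robot.get_obs(): the state, without advancing time (a new reading comes with each control period).
- vision.snapshot(name): name is "side" or "top"; returns a dict with "color" (400x640x3 uint8, red, green, blue), "z_map" (400x640 float32, m along the optical axis (not along the pixel's ray), 0 where there is no reading), "fx", "fy", "cx", "cy" (pixels), "R" (3x3) and "t" (3): a world point X has camera coordinates R X + t. Camera axes: x right, y down, z forward; pixel columns grow to the right and rows downward; lengths in m; the calibration is good to about 2 mm. A picture is of the moment at which its call begins.
- robot.close_job(): hands the job in; it is judged then, once.
The state is a dict: "time": time; "joint_positions": joint angles; "qvel": joint speeds; "joint_torque": joint torques, N m; "tool_pos": TCP position; "ee_rot": TCP orientation; "wrist_force": force on the tool from outside, world axes, zero at the start; "wrist_torque": the same for the moment, N m; "width": finger opening in m; "finger_force": force on a finger pad.
Only numpy, scipy, OpenCV 4.12 (cv2) and the standard library are available. Lean on these libraries where they do the work, as an engineer would, in place of code of your own. Each camera call takes 0.05 s, during which the arm holds its last target. There are 200 camera calls.

## Working session

There is one attempt and no reset: what is moved stays moved. The work goes in short steps, Python scripts to look and compute and a shell command to move; the robot and the scene stay as the last step left them, time stands still between calls to the robot, and variables do not carry over. Pictures are saved under pics/ and viewed, at most 10 in all, crops included, and the job is handed in when it is done.

```bash
mkdir -p pics; ls
cat > h.py <<'E'
import numpy as np, cv2
from bench import robot, vision
def pts(s):
    z=s["z_map"]; v,u=np.mgrid[:z.shape[0],:z.shape[1]]
    c=np.stack([(u-s["cx"])/s["fx"]*z,(v-s["cy"])/s["fy"]*z,z],-1)
    return (c-s["t"])@s["R"]   # R^T (c-t)
def save(s,n): cv2.imwrite("pics/"+n,s["color"][:,:,::-1])
E
python3 - <<'E'
from h import *
for n in("top","side"):
    s=vision.snapshot(n); save(s,n+"1.png"); np.savez(n+"1.npz",**s)
    print(n,s["fx"],-s["R"].T@s["t"])
print(robot.get_obs())
E
```

```text
pics
top 375.6183680557566 [ 0.36283651 -0.00782438  0.78613671]
side 399.3627454105663 [0.48801966 0.55176169 0.72163346]
{'time': 0.1, 'joint_positions': array([ 1.12192681e+00,  8.79011827e-02,  1.37210656e+00,  9.45544343e-06,
        1.68360436e+00, -1.03095276e-01]), 'qvel': array([ 0.00105456, -0.00087761, -0.00306297,  0.00179619, -0.0016434 ,
        0.00029965]), 'joint_torque': array([ 2.01753741e-03, -3.41254735e+01, -3.03301084e+01,  7.18530058e-02,
        3.04968178e-02, -8.51395498e-05]), 'tool_pos': array([0.18619006, 0.51699603, 0.2044085 ]), 'ee_rot': array([-3.13958489e+00, -2.17174465e-04,  2.79581925e+00]), 'wrist_force': array([0.28579923, 0.00864791, 0.7171003 ]), 'wrist_torque': array([-0.02236484,  0.05894345,  0.04855653]), 'finger_force': 0.0, 'width': 0.0943715760619814}
```

View pics/top1.png

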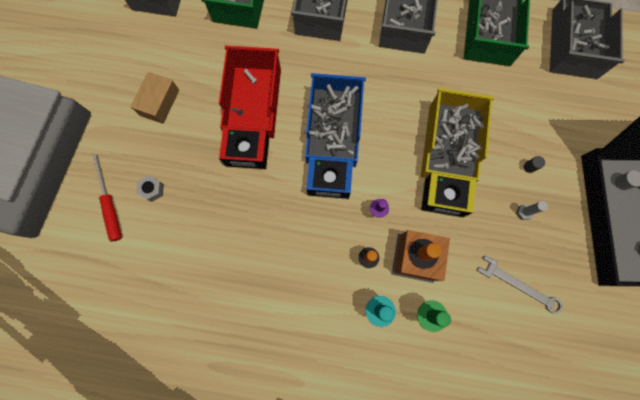

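View pics/side1.png

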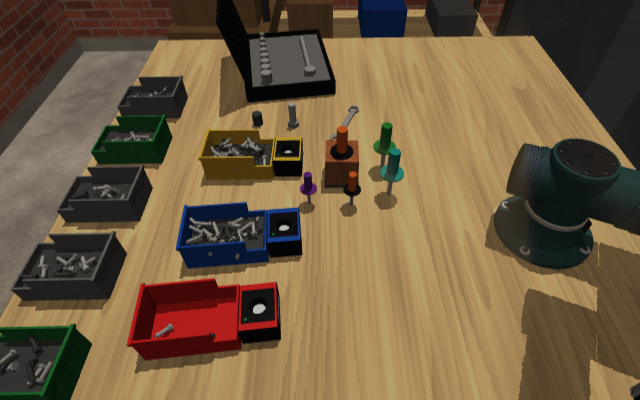

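The top view shows the red unit's button at (244,146) and the orange stylus in its stand at (430,251). A small orange look-alike stands at (369,257), with purple, teal and green ones around it. The side view agrees: stylus (342,140), red button (259,309).

```bash
cat > m.py <<'E'
from h import *
def blobs(s,n,lo,hi,zmin,zmax,amin=20,extra=None):
    P=pts(s); hsv=cv2.cvtColor(s["color"],cv2.COLOR_RGB2HSV)
    m=cv2.inRange(hsv,lo,hi)&np.uint8(255*((P[...,2]>zmin)&(P[...,2]<zmax)&(s["z_map"]>0)))
    k,l,st,c=cv2.connectedComponentsWithStats(m)
    for i in range(1,k):
        if st[i,4]>=amin:
            q=P[l==i]; print(n,c[i].round(1),st[i,4],"mean",q.mean(0).round(4),"min",np.percentile(q,3,0).round(3),"max",np.percentile(q,97,0).round(3))
E
python3 - <<'E'
from m import *
for n in("top","side"):
    s=dict(np.load(n+"1.npz")); 
    blobs(s,n+" orange",(4,190,80),(14,255,255),0.06,0.3,15)
    blobs(s,n+" orangetop",(4,150,80),(14,255,255),0.149,0.165,8)
    blobs(s,n+" white",(0,0,170),(179,50,255),0.025,0.05,30)
    blobs(s,n+" stand",(4,60,40),(16,220,255),0.08,0.09,30)
    blobs(s,n+" black",(0,0,0),(179,255,60),0.05,0.06,60)
    blobs(s,n+" flange",(0,0,0),(179,255,60),0.08,0.1,60)
    blobs(s,n+" tall",(30,60,0),(179,255,255),0.08,0.3,30)
    P=pts(s)
    for u,v in ([(430,251),(369,257),(380,208),(380,311),(434,316),(244,146)] if n=="top" else [(342,132),(352,177),(308,176),(393,155),(259,309)]):
        print(u,v,P[v,u].round(4),s["color"][v,u])
E
```

```text
top orange [429. 246.] 23 mean [ 0.4572 -0.1776  0.141 ] min [ 0.446 -0.203  0.085] max [ 0.473 -0.17   0.155]
top orange [367.8 256.4] 16 mean [ 0.4258 -0.0807  0.1003] min [ 0.419 -0.086  0.094] max [ 0.436 -0.077  0.105]
top orange [428.7 256.7] 15 mean [ 0.4382 -0.1772  0.1476] min [ 0.436 -0.181  0.129] max [ 0.442 -0.173  0.155]
top orangetop [428.  246.9] 17 mean [ 0.4535 -0.1728  0.1531] min [ 0.445 -0.18   0.151] max [ 0.461 -0.169  0.155]
top orangetop [430.9 256.5] 15 mean [ 0.4386 -0.1795  0.1524] min [ 0.437 -0.189  0.151] max [ 0.442 -0.173  0.155]
top white [243.7 145.9] 53 mean [0.617  0.203  0.0385] min [0.61  0.195 0.037] max [0.624 0.21  0.041]
top white [329.3 176.3] 69 mean [0.5812 0.0142 0.0385] min [0.574 0.006 0.036] max [0.59  0.023 0.041]
top white [449.2 193.4] 64 mean [ 0.5862 -0.2337  0.0385] min [ 0.578 -0.241  0.036] max [ 0.594 -0.225  0.04 ]
top stand [425.5 256.2] 1210 mean [ 0.4457 -0.1878  0.0846] min [ 0.409 -0.225  0.082] max [ 0.486 -0.148  0.089]
top black [232.3   8.7] 155 mean [0.926  0.2921 0.055 ] min [0.922 0.245 0.051] max [0.95  0.346 0.
[... 6021 characters left out ...]
3] max [ 0.354 -0.2    0.141]
side tall [580.4 191.7] 4561 mean [0.0113 0.0443 0.1745] min [-0.072 -0.004  0.099] max [0.07  0.074 0.221]
side tall [540.6 166.2] 164 mean [ 0.074  -0.0069  0.1945] min [ 0.054 -0.049  0.168] max [0.087 0.018 0.209]
side tall [393.5 160.8] 276 mean [ 0.3362 -0.1119  0.1181] min [ 0.324 -0.126  0.084] max [ 0.347 -0.106  0.141]
side tall [307.3 177.1] 76 mean [ 0.5298 -0.0903  0.0925] min [ 0.522 -0.102  0.081] max [ 0.537 -0.084  0.1  ]
342 132 [ 0.4501 -0.1694  0.1561] [151  70  26]
352 177 [ 0.4305 -0.0785  0.1024] [97 41 13]
308 176 [ 0.5281 -0.0894  0.097 ] [78 32 94]
393 155 [ 0.3402 -0.1082  0.139 ] [15 46 44]
259 309 [0.6159 0.2014 0.0388] [184 185 182]
```

```bash
python3 -m crank '[[0,[0,0,0],[0,0,-6.6]],[0,[0,0,0],[0,0,-6.6]],[0,[0,0,0],[0,0,-6.6]],[0,[-0.014,-0.038,0],[0,0,0]],[0,[-0.014,-0.038,0],[0,0,0]],[0,[-0.014,-0.038,0],[0,0,0]],[0,[-0.014,-0.038,0],[0,0,0]],[0,[-0.014,-0.038,0],[0,0,0]]]'; python3 -m crank '[[0,[-0.014,-0.038,0],[0,0,0]],[0,[-0.014,-0.038,0],[0,0,0]],[0,[-0.014,-0.038,0],[0,0,0]],[0,[-0.014,-0.038,0],[0,0,0]],[0,[-0.014,-0.038,0],[0,0,0]],[0,[-0.014,-0.038,0],[0,0,0]],[0,[-0.014,-0.038,0],[0,0,0]],[0,[0,0,0],[0,0,0]]]'
```

```text
time: 0.9
tool_pos: [0.2564, 0.3258, 0.205]
ee_rot: [-3.141, -0.0, -3.141]
wrist_force: [0.5, 0.3, 0.7]
width: 0.094
finger_force: 0.0
time: 1.7
tool_pos: [0.355, 0.0575, 0.2049]
ee_rot: [-3.14, -0.001, 3.133]
wrist_force: [0.0, 0.7, 0.2]
width: 0.0939
finger_force: 0.0
```

```bash
python3 -m crank '[[0,[-0.0134,-0.0345,0],[0,0,0]],[0,[-0.0134,-0.0345,0],[0,0,0]],[0,[-0.0134,-0.0345,0],[0,0,0]],[0,[-0.0134,-0.0345,0],[0,0,0]],[0,[-0.0134,-0.0345,0],[0,0,0]],[0,[-0.0134,-0.0345,0],[0,0,0]],[0,[-0.0134,-0.0345,0],[0,0,0]],[0,[0,0,0],[0,0,0]]]'
python3 - <<'E'
from m import *
for n in("top","side"):
    s=vision.snapshot(n); im=s["color"]
    c=im[180:330,330:530] if n=="top" else im[80:230,250:450]
    cv2.imwrite(f"pics/{n}2.png",cv2.resize(c,(800,600),interpolation=cv2.INTER_CUBIC)[:,:,::-1])
    blobs(s,n+" orange",(4,190,60),(14,255,255),0.14,0.17,15)
    blobs(s,n+" flange",(0,0,0),(179,255,60),0.086,0.095,60)
    blobs(s,n+" stand",(4,60,40),(16,220,255),0.08,0.09,30)
E
```

```text
time: 2.5
tool_pos: [0.4488, -0.1823, 0.204]
ee_rot: [3.141, -0.002, 3.138]
wrist_force: [0.5, 0.2, -0.3]
width: 0.094
finger_force: 0.0
top flange [423.3 262. ] 131 mean [ 0.4337 -0.1837  0.0897] min [ 0.426 -0.204  0.088] max [ 0.442 -0.163  0.092]
top stand [441.4 239.5] 89 mean [ 0.4814 -0.2139  0.0845] min [ 0.476 -0.226  0.083] max [ 0.487 -0.201  0.086]
top stand [413.3 268. ] 333 mean [ 0.4202 -0.168   0.0847] min [ 0.409 -0.197  0.082] max [ 0.436 -0.147  0.089]
side orange [341.7 131.9] 103 mean [ 0.4505 -0.1763  0.151 ] min [ 0.44  -0.19   0.141] max [ 0.461 -0.169  0.156]
side flange [616.4  14.9] 136 mean [-0.5847 -0.9176  0.0906] min [-0.629 -1.047  0.086] max [-0.571 -0.845  0.095]
side flange [341.1 152.7] 205 mean [ 0.4509 -0.1746  0.0901] min [ 0.426 -0.2    0.088] max [ 0.475 -0.156  0.093]
side stand [341.9 153.4] 439 mean [ 0.4486 -0.1785  0.0848] min [ 0.411 -0.224  0.081] max [ 0.487 -0.146  0.087]
```

View pics/side2.png

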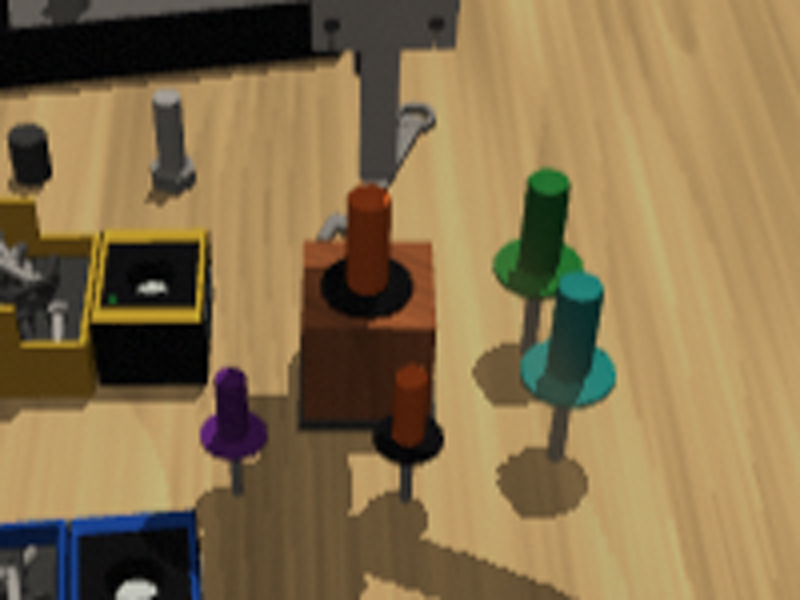

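The crop shows the gripper straight above the orange handle (369,240), with clear space for both fingers.

```bash
python3 -m crank '[[0,[-0.001,-0.001,0.03],[0,0,0]],[0,[0,0,0.03],[0,0,0]],[0,[0,0,0.025],[0,0,0]],[0,[0,0,0.014],[0,0,0]],[0,[0,0,0],[0,0,0]],[0,[0,0,0],[0,0,0]]]'; python3 -m crank '[[1,[0,0,0],[0,0,0]],[1,[0,0,0],[0,0,0]],[1,[0,0,0],[0,0,0]],[1,[0,0,0],[0,0,0]],[1,[0,0,0],[0,0,0]],[1,[0,0,0],[0,0,0]],[1,[0,0,0],[0,0,0]],[1,[0,0,0],[0,0,0]]]'
```

```text
time: 3.2
tool_pos: [0.4495, -0.1805, 0.1075]
ee_rot: [-3.141, 0.001, -3.141]
wrist_force: [0.2, -0.3, 0.9]
width: 0.094
finger_force: 0.0
time: 4.0
tool_pos: [0.449, -0.1811, 0.1064]
ee_rot: [3.141, -0.0, 3.141]
wrist_force: [-0.3, -0.7, -0.7]
width: 0.0336
finger_force: 0.0
```

```bash
python3 -m crank '[[1,[0,0,0],[0,0,0]],[1,[0,0,0],[0,0,0]],[1,[0,0,0],[0,0,0]],[1,[0,0,0],[0,0,0]],[1,[0,0,0],[0,0,0]]]'; python3 -m crank '[[1,[0,0,-0.01],[0,0,0]],[1,[0,0,-0.02],[0,0,0]],[1,[0,0,-0.02],[0,0,0]],[1,[0,0,-0.02],[0,0,0]],[1,[0,0,-0.02],[0,0,0]],[1,[0,0,-0.02],[0,0,0]],[1,[0,0,0],[0,0,0]]]'
python3 - <<'E'
from h import *
s=vision.snapshot("side"); save(s,"side3.png")
E
```

```text
time: 4.5
tool_pos: [0.4491, -0.1811, 0.1064]
ee_rot: [-3.142, 0.0, 3.141]
wrist_force: [-0.3, -0.1, -0.3]
width: 0.0254
finger_force: 30.0
time: 5.2
tool_pos: [0.4506, -0.1818, 0.2204]
ee_rot: [-3.138, 0.006, 3.141]
wrist_force: [0.2, -0.4, -0.3]
width: 0.0253
finger_force: 30.0
```

View pics/side3.png

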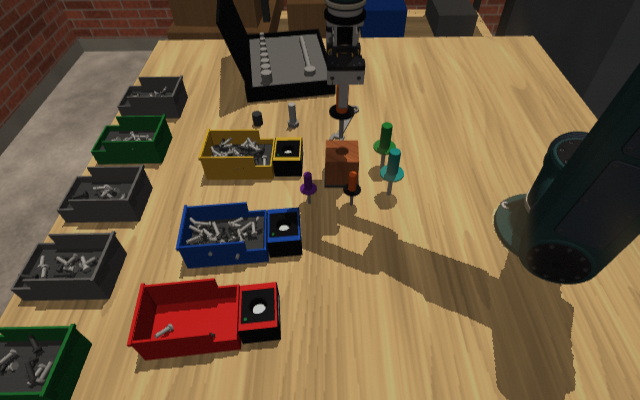

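The stylus is lifted out, upright in the gripper at (342,100), and the stand hole is visible at (341,152). I'll measure the hole and the stylus pose.

```bash
cat > hole.py <<'E'
from m import *
o=robot.get_obs(); print(o["tool_pos"].round(4))
for n in("top","side"):
    s=vision.snapshot(n); P=pts(s)
    hsv=cv2.cvtColor(s["color"],cv2.COLOR_RGB2HSV)
    m=(abs(P[...,2]-0.085)<0.004)&(abs(P[...,0]-.449)<.06)&(abs(P[...,1]+.186)<.06)&(hsv[...,1]>60)
    q=P[m]; r=cv2.minAreaRect(np.float32(q[:,:2]*1000)); print(n,"stand rect mm",r,len(q))
    # hole: not-top pixels, ray cast to z=.085, inside stand
    c=-s["R"].T@s["t"]; v,u=np.mgrid[:400,:640]
    d=np.stack([(u-s["cx"])/s["fx"],(v-s["cy"])/s["fy"],np.ones(u.shape)],-1)@s["R"]
    X=c+d*((0.085-c[2])/d[...,2])[...,None]
    h=(np.hypot(X[...,0]-.449,X[...,1]+.186)<.025)&(P[...,2]<.080)&(s["z_map"]>0)
    if h.sum(): print(n,"hole",h.sum(),X[h].mean(0).round(4),X[h].min(0).round(3),X[h].max(0).round(3))
    g=o["tool_pos"]
    near=(np.hypot(P[...,0]-g[0],P[...,1]-g[1])<.04)
    for a,b in((-.095,-.065),(-.025,-.01)):
        w=near&(P[...,2]>g[2]+a)&(P[...,2]<g[2]+b)
        if w.any(): print(n,"slice",a,b,w.sum(),P[w].mean(0).round(4),P[w].min(0).round(3),P[w].max(0).round(3))
E
python3 hole.py
```

```text
[ 0.4498 -0.1814  0.2183]
top stand rect mm ((426.5204162597656, -177.09841918945312), (62.30793762207031, 36.61942672729492), 88.13375091552734) 522
top hole 75 [ 0.4405 -0.1838  0.085 ] [ 0.434 -0.197  0.085] [ 0.447 -0.172  0.085]
top slice -0.025 -0.01 143 [ 0.4424 -0.1711  0.2008] [ 0.423 -0.181  0.197] [ 0.476 -0.159  0.205]
side stand rect mm ((449.1426086425781, -185.9569091796875), (81.90238189697266, 79.38314819335938), 86.45979309082031) 671
side hole 68 [ 0.4494 -0.1833  0.085 ] [ 0.436 -0.198  0.085] [ 0.463 -0.172  0.085]
side slice -0.095 -0.065 38 [ 0.4507 -0.1776  0.1402] [ 0.447 -0.181  0.127] [ 0.454 -0.175  0.153]
side slice -0.025 -0.01 252 [ 0.451  -0.1724  0.2006] [ 0.424 -0.203  0.195] [ 0.477 -0.152  0.208]
```

```bash
python3 -m crank '[[1,[-0.007,0.016,0],[0,0,0]],[1,[-0.014,0.032,0],[0,0,0]],[1,[-0.014,0.032,0],[0,0,0]],[1,[-0.014,0.032,0],[0,0,0]],[1,[-0.014,0.032,0],[0,0,0]],[1,[-0.014,0.032,0],[0,0,0]],[1,[-0.014,0.032,0],[0,0,0]],[1,[-0.014,0.032,0],[0,0,0]]]';python3 -m crank '[[1,[-0.014,0.032,0],[0,0,0]],[1,[-0.014,0.032,0],[0,0,0]],[1,[-0.014,0.032,0],[0,0,0]],[1,[-0.014,0.032,0],[0,0,0]],[1,[-0.006,0.016,0],[0,0,0]],[1,[0,0,0],[0,0,0]],[1,[0,0,0],[0,0,0]]]'
python3 - <<'E'
from m import *
g=robot.get_obs()["tool_pos"];print(g)
for n in("top","side"):
    s=vision.snapshot(n); P=pts(s)
    blobs(s,n+" white",(0,0,150),(179,50,255),0.025,0.05,10)
    near=(np.hypot(P[...,0]-g[0],P[...,1]-g[1])<.04)
    for a,b in((-.095,-.08),(-.075,-.06),(-.065,-.05),(-.055,-.035)):
        w=near&(P[...,2]>g[2]+a)&(P[...,2]<g[2]+b)
        if w.any(): print(n,"slice",a,b,w.sum(),P[w].mean(0).round(4),P[w].min(0).round(3),P[w].max(0).round(3))
    if n=="side": cv2.imwrite("pics/side4.png",cv2.resize(s["color"][200:380,140:380],(800,600))[:,:,::-1])
E
```

```text
time: 6.15
tool_pos: [0.5537, 0.0603, 0.2145]
ee_rot: [3.142, -0.003, 3.141]
wrist_force: [-0.2, -0.3, -0.9]
width: 0.0256
finger_force: 30.0
time: 6.85
tool_pos: [0.6155, 0.2025, 0.2146]
ee_rot: [-3.14, -0.003, -3.141]
wrist_force: [0.0, -0.6, -0.4]
width: 0.0257
finger_force: 30.0
[0.61546215 0.20253343 0.21460683]
top white [417.7   5.5] 34 mean [ 1.0153 -0.1194  0.0412] min [ 1.001 -0.127  0.029] max [ 1.029 -0.114  0.045]
top white [323.1   6.3] 39 mean [0.9762 0.0939 0.0427] min [0.965 0.082 0.039] max [0.985 0.107 0.046]
top white [408.8   7.2] 27 mean [ 1.0074 -0.0998  0.0413] min [ 1.001 -0.11   0.03 ] max [ 1.019 -0.087  0.047]
top white [404.4  11.6] 11 mean [ 0.993  -0.0911  0.0425] min [ 0.988 -0.097  0.04 ] max [ 0.998 -0.086  0.045]
top white [487.9  18.8] 11 mean [ 1.0066 -0.2804  0.0415] min [ 1.    -0.286  0.038] max [ 1.011 -0.275  0.046]
top white [397.1  22.4] 22 mean [ 0.9614 -0.0781  0.0437] min [ 0.956 -0.089  0.03 ] max [ 0.976 -0.067  0.049]
top white [501.2  24.9] 36 mean [ 0.9964 -0.3114  0.041 ] min [ 0.975 -0.322  0.036] max [ 1.013 -0.304  0.048]
top wh
[... 4488 characters left out ...]
7 0.097 0.049]
side white [ 42.7 271.7] 15 mean [1.053  0.1136 0.0414] min [1.048 0.104 0.04 ] max [1.057 0.122 0.043]
side white [259.9 308.6] 63 mean [0.6143 0.2006 0.039 ] min [0.607 0.192 0.037] max [0.621 0.209 0.041]
side white [  5.2 356.8] 17 mean [1.0348 0.2841 0.0461] min [1.031 0.277 0.044] max [1.038 0.292 0.05 ]
side white [ 37.3 370.8] 13 mean [0.9729 0.3068 0.0413] min [0.971 0.301 0.039] max [0.975 0.312 0.043]
side slice -0.095 -0.08 23 [0.6155 0.2044 0.1299] [0.612 0.199 0.123] [0.621 0.206 0.134]
side slice -0.075 -0.06 28 [0.615  0.2046 0.1469] [0.612 0.2   0.141] [0.621 0.207 0.153]
side slice -0.065 -0.05 17 [0.6148 0.2049 0.1543] [0.612 0.201 0.15 ] [0.619 0.207 0.159]
```

View pics/side4.png

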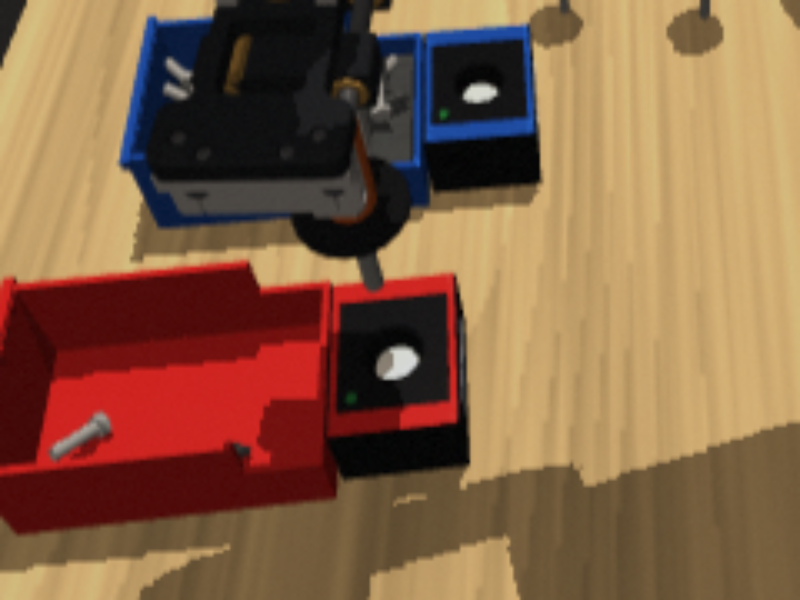

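The stylus is centred over the red button (crop (397,362)), tip near 0.123 m high, so I'll descend.

```bash
python3 -m crank '[[1,[-0.001,0,0.02],[0,0,0]],[1,[0,0,0.02],[0,0,0]],[1,[0,0,0.02],[0,0,0]],[1,[0,0,0.015],[0,0,0]],[1,[0,0,0],[0,0,0]],[1,[0,0,0],[0,0,0]]]'
```

```text
time: 7.55
tool_pos: [0.6172, 0.2023, 0.1419]
ee_rot: [3.142, 0.0, 3.141]
wrist_force: [0.6, 1.0, -1.0]
width: 0.0252
finger_force: 30.0
```

```bash
python3 -m crank '[[1,[0,0,0.005],[0,0,0]],[1,[0,0,0.004],[0,0,0]],[1,[0,0,0.002],[0,0,0]],[1,[0,0,0],[0,0,0]],[1,[0,0,0],[0,0,0]]]'
```

```text
time: 8.05
tool_pos: [0.6172, 0.203, 0.1307]
ee_rot: [3.141, 0.0, 3.141]
wrist_force: [-0.9, 0.7, -0.8]
width: 0.0257
finger_force: 30.0
```

```bash
python3 -m crank '[[1,[0,0,0.002],[0,0,0]],[1,[0,0,0.002],[0,0,0]],[1,[0,0,0],[0,0,0]],[1,[0,0,0],[0,0,0]]]'; python3 -m crank '[[1,[0,0,0.0015],[0,0,0]],[1,[0,0,0],[0,0,0]],[1,[0,0,0],[0,0,0]]]'
```

```text
time: 8.45
tool_pos: [0.6174, 0.203, 0.1272]
ee_rot: [3.141, 0.001, 3.141]
wrist_force: [-1.3, -0.1, 2.1]
width: 0.0258
finger_force: 30.0
time: 8.75
tool_pos: [0.6174, 0.203, 0.1254]
ee_rot: [3.141, 0.001, 3.141]
wrist_force: [-0.2, 0.5, 3.5]
width: 0.0255
finger_force: 30.0
```

```bash
python3 -m crank '[[1,[0,0,0.0015],[0,0,0]],[1,[0,0,0],[0,0,0]],[1,[0,0,0],[0,0,0]]]'; python3 -m crank '[[1,[0,0,0.001],[0,0,0]],[1,[0,0,0],[0,0,0]],[1,[0,0,0],[0,0,0]]]'
```

```text
time: 9.05
tool_pos: [0.6175, 0.203, 0.1244]
ee_rot: [3.141, 0.001, 3.141]
wrist_force: [-0.4, 0.5, 5.4]
width: 0.0255
finger_force: 30.0
time: 9.35
tool_pos: [0.6175, 0.203, 0.1243]
ee_rot: [3.141, 0.002, 3.141]
wrist_force: [-1.1, 0.8, 7.5]
width: 0.0257
finger_force: 30.0
```

```bash
python3 -m crank '[[1,[0,0,0.0015],[0,0,0]],[1,[0,0,0],[0,0,0]],[1,[0,0,0],[0,0,0]]]'; python3 -m crank '[[1,[0,0,-0.01],[0,0,0]],[1,[0,0,-0.02],[0,0,0]],[1,[0,0,-0.02],[0,0,0]],[1,[0,0,-0.025],[0,0,0]],[1,[0,0,-0.02],[0,0,0]],[1,[0,0,0],[0,0,0]],[1,[0,0,0],[0,0,0]]]'
```

```text
time: 9.65
tool_pos: [0.6177, 0.203, 0.1242]
ee_rot: [3.141, 0.003, 3.141]
wrist_force: [-1.8, -0.5, 10.9]
width: 0.0256
finger_force: 30.0
time: 10.35
tool_pos: [0.617, 0.2028, 0.2147]
ee_rot: [-3.141, -0.001, 3.141]
wrist_force: [-0.1, 0.5, -1.6]
width: 0.0253
finger_force: 30.0
```

```bash
python3 -m crank '[[1,[0.007,-0.016,0],[0,0,0]],[1,[0.014,-0.0325,0],[0,0,0]],[1,[0.014,-0.0325,0],[0,0,0]],[1,[0.014,-0.0325,0],[0,0,0]],[1,[0.014,-0.0325,0],[0,0,0]],[1,[0.014,-0.0325,0],[0,0,0]],[1,[0.014,-0.0325,0],[0,0,0]],[1,[0.014,-0.0325,0],[0,0,0]]]';python3 -m crank '[[1,[0.014,-0.0325,0],[0,0,0]],[1,[0.014,-0.0325,0],[0,0,0]],[1,[0.014,-0.0325,0],[0,0,0]],[1,[0.014,-0.0325,0],[0,0,0]],[1,[0.007,-0.0145,0],[0,0,0]],[1,[0,0,0],[0,0,0]],[1,[0,0,0],[0,0,0]]]'; python3 hole.py
python3 - <<'E'
from m import *
s=vision.snapshot("side"); cv2.imwrite("pics/side5.png",cv2.resize(s["color"][60:210,250:450],(800,600))[:,:,::-1])
E
```

```text
time: 11.15
tool_pos: [0.5102, -0.0416, 0.2132]
ee_rot: [3.141, -0.004, 3.142]
wrist_force: [0.5, -0.5, -1.8]
width: 0.0253
finger_force: 30.0
time: 11.85
tool_pos: [0.4485, -0.1845, 0.2142]
ee_rot: [3.139, -0.002, 3.141]
wrist_force: [0.2, -0.0, -1.1]
width: 0.0256
finger_force: 30.0
[ 0.4485 -0.1845  0.2142]
top stand rect mm ((447.6600341796875, -180.90174865722656), (68.41348266601562, 79.39868927001953), 87.84711456298828) 577
top hole 66 [ 0.4396 -0.1844  0.085 ] [ 0.434 -0.197  0.085] [ 0.446 -0.172  0.085]
top slice -0.025 -0.01 151 [ 0.4393 -0.1749  0.1972] [ 0.422 -0.185  0.192] [ 0.475 -0.162  0.2  ]
side stand rect mm ((449.167236328125, -186.28146362304688), (83.65845489501953, 79.59192657470703), 87.14353942871094) 672
side hole 67 [ 0.4495 -0.1831  0.085 ] [ 0.436 -0.198  0.085] [ 0.463 -0.172  0.085]
side slice -0.095 -0.065 35 [ 0.4506 -0.1809  0.1365] [ 0.447 -0.184  0.124] [ 0.454 -0.178  0.149]
side slice -0.025 -0.01 243 [ 0.4508 -0.1753  0.1983] [ 0.424 -0.207  0.194] [ 0.477 -0.154  0.204]
```

View pics/side5.png

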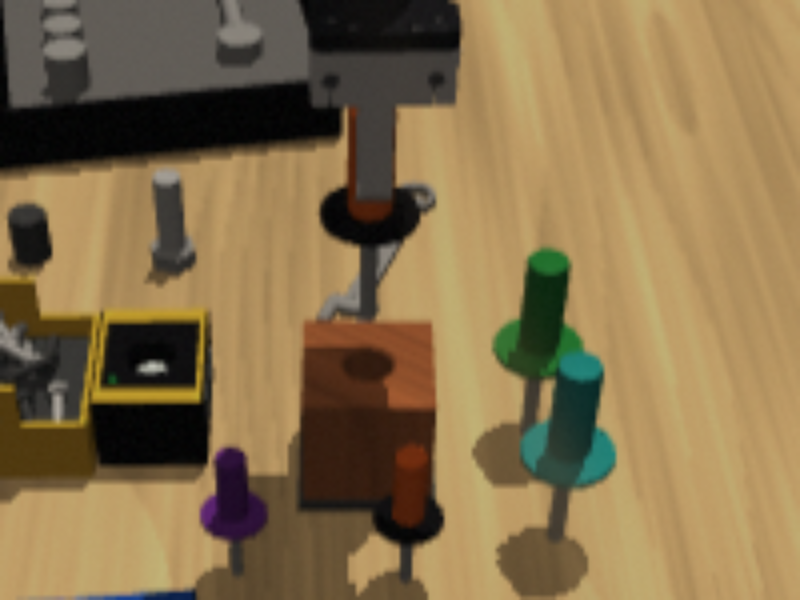

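The crop shows the stylus upright with its shank (368,290) straight above the hole (368,362).

```bash
python3 -m crank '[[1,[-0.0005,0,0.02],[0,0,0]],[1,[0,0,0.02],[0,0,0]],[1,[0,0,0.02],[0,0,0]],[1,[0,0,0.02],[0,0,0]],[1,[0,0,0.015],[0,0,0]],[1,[0,0,0.006],[0,0,0]],[1,[0,0,0],[0,0,0]],[1,[0,0,0],[0,0,0]]]'
```

```text
time: 12.8
tool_pos: [0.4502, -0.185, 0.1158]
ee_rot: [-3.141, 0.001, -3.141]
wrist_force: [0.3, -0.2, -0.8]
width: 0.0258
finger_force: 30.0
```

```bash
python3 -m crank '[[1,[0,0,0.003],[0,0,0]],[1,[0,0,0.002],[0,0,0]],[1,[0,0,0],[0,0,0]],[1,[0,0,0],[0,0,0]]]'
```

```text
time: 13.2
tool_pos: [0.4496, -0.1852, 0.1101]
ee_rot: [-3.142, 0.0, 3.141]
wrist_force: [0.4, -0.3, -1.4]
width: 0.0257
finger_force: 30.0
```

```bash
python3 -m crank '[[1,[0,0,0.002],[0,0,0]],[1,[0,0,0.001],[0,0,0]],[1,[0,0,0],[0,0,0]],[1,[0,0,0],[0,0,0]]]'; python3 -m crank '[[1,[0,0,0.001],[0,0,0]],[1,[0,0,0],[0,0,0]],[1,[0,0,0],[0,0,0]]]'
```

```text
time: 13.6
tool_pos: [0.4495, -0.185, 0.1069]
ee_rot: [3.141, -0.0, 3.141]
wrist_force: [-0.1, -0.3, -0.5]
width: 0.0258
finger_force: 30.0
time: 13.9
tool_pos: [0.4498, -0.1852, 0.1064]
ee_rot: [-3.141, 0.001, 3.141]
wrist_force: [-0.1, 0.9, 1.9]
width: 0.0256
finger_force: 30.0
```

Contact with the stand. I'll release slowly, then go up.

```bash
python3 -m crank '[[0.6,[0,0,0],[0,0,0]],[0.5,[0,0,0],[0,0,0]],[0.3,[0,0,0],[0,0,0]],[0,[0,0,0],[0,0,0]],[0,[0,0,0],[0,0,0]],[0,[0,0,0],[0,0,0]],[0,[0,0,0],[0,0,0]],[0,[0,0,0],[0,0,0]]]'; python3 -m crank '[[0,[0,0,0],[0,0,0]],[0,[0,0,-0.015],[0,0,0]],[0,[0,0,-0.03],[0,0,0]],[0,[0,0,-0.03],[0,0,0]],[0,[0,0,-0.04],[0,0,0]],[0,[0,0,-0.03],[0,0,0]],[0,[0,0,0],[0,0,0]],[0,[0,0,0],[0,0,0]]]'
python3 - <<'E'
from m import *
s=vision.snapshot("side")
blobs(s,"orange",(4,190,60),(14,255,255),0.14,0.17,15)
blobs(s,"flange",(0,0,0),(179,255,60),0.086,0.095,60)
cv2.imwrite("pics/side6.png",s["color"][:,:,::-1])
E
```

```text
time: 14.7
tool_pos: [0.4496, -0.1851, 0.106]
ee_rot: [3.142, 0.0, 3.141]
wrist_force: [0.6, -0.1, -1.0]
width: 0.0861
finger_force: 0.0
time: 15.5
tool_pos: [0.4498, -0.1852, 0.2512]
ee_rot: [-3.141, 0.001, 3.141]
wrist_force: [-0.2, 0.1, -1.7]
width: 0.0939
finger_force: 0.0
orange [341.4 130.9] 102 mean [ 0.451  -0.1796  0.1512] min [ 0.44  -0.193  0.141] max [ 0.461 -0.172  0.157]
flange [615.4  14.6] 140 mean [-0.5828 -0.9205  0.0906] min [-0.629 -1.048  0.086] max [-0.57  -0.848  0.095]
flange [340.7 151.9] 201 mean [ 0.4517 -0.1777  0.0899] min [ 0.427 -0.204  0.087] max [ 0.475 -0.158  0.093]
```

View pics/side6.png

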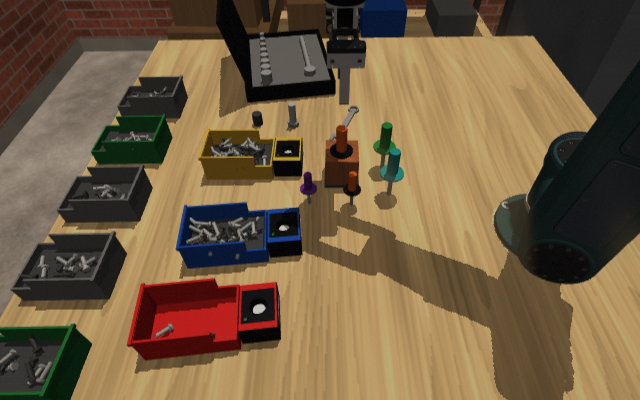

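The stylus stands upright and home in the stand at (342,140), flange at 0.090 m, with the gripper clear above.

```bash
python3 -c "
from bench import robot
print(robot.close_job())"
```

```text
the job is handed in; nothing more can be done
None
```

The red call button was pushed to its stop with the stylus tip, the stylus is back home and upright in its stand with the gripper clear, and the job is handed in at about 15.6 s; the hand-in returned no verdict.

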